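Bring a stage plate's high spot to the pointer

TASK

Two microscope stage plates sit on runout stands; one plate is round and true, the other sits off-centre on its spindle. By its upright finger peg, turn the off-centre plate slowly until its high spot (the part of the rim farthest from the spindle) stops right at its own stand's fixed pointer, then let go. Leave the true plate as it is.

Things in the scene. Friction and masses are not known exactly. Their poses are not given: they have to be found in the camera images.
- offset_plate: Off-centre dark grey disc, 140 mm across, 12 thick, level; its centre is 14 mm from the spindle. Turns either way about the upright spindle, light friction (2 N at its peg), stays where left. Origin: on the spindle axis, underside, 60 mm above bench; z up, +x to the high spot. Finger peg at x = -42 mm: upright, 14 mm thick, z 72 to 122 mm above bench; its sleeve spins, so a grip need not turn.
- offset_high_spot (a point): The high spot of the off-centre plate: the point of its rim farthest from the spindle (84 mm; the rim is only 56 mm away on the opposite side, where the peg stands), at mid thickness, 66 mm above the bench. It turns with the plate. A bright nut, 24 mm across and 5 mm high, marks the spindle.
- offset_pointer_tip (a point): Tip of the fixed pointer on the off-centre plate's stand, 66 mm above the bench, 90 mm from the spindle and aimed level at it; it does not move. Its steel post (14 mm thick, top 84 mm above the bench) stands 125 mm from the spindle. With the high spot right at the pointer the gap is 6 mm.
- round_peg (a point): Top of the finger peg on the other stand, which is alike but for its true plate, centred on its spindle (rim 70 mm from it all round); leave this plate alone. Peg 42 mm from its spindle, 14 mm thick, top 122 mm above the bench. The stands are at least 240 mm apart, spindle to spindle; either may be on the left.
Not all that is in view belongs to the job. What is shaped like the part that bears offset_plate but orange or white is not meant.

How it is judged:
At the end, for the whole second after the job is handed in: The off-centre plate is at rest with its high spot within 20 mm of its pointer's tip (about 12 degrees either side), and the true plate's peg is within 15 mm of where it started (horizontal distance between offset_high_spot and offset_pointer_tip below 0.02 m and angular speed of offset_plate below 0.1 rad/s and distance of round_peg from where it was at the start of the episode below 0.015 m); the robot touches nothing.
It fails at once if the off-centre plate is spun fast (over 5 rad/s) (angular speed of offset_plate above 5 rad/s).
It fails at once if the true plate is turned (its peg moves over 15 mm) (distance of round_peg from where it was at the start of the episode above 0.015 m).
It also fails if it takes over 38 s, if anything falls off the work surface, if the arm or the gripper's body presses on something with over 40 N, if the wrist force passes 120 N, or if a joint passes its speed limit or range.

ROBOT

A 7-joint arm with a two-finger parallel gripper is mounted at the origin on the work surface. World frame = base frame: x ahead of the robot, y to its left, z up, the work surface at z = 0. Lengths are in m, angles in rad, forces in N, time in s.
With the tool pointing down it reaches from about 0.425 to 0.925 m from the base axis. Payload 6.8 kg.
Tool frame: the origin (TCP) lies midway between the tips of the shut fingers; the grasp point (between the pads) lies 19 mm behind it; z points along the fingers, x is the direction in which the jaws open and shut, and the axes are right-handed (so a half turn about z gives the same grasp; the last joint's range is limited). The gripper opens to 85 mm and grips with 20 to 120 N. Pads are 22 mm wide; open, the fingers measure 114 mm over their backs; the gripper's body (76 mm by 85 mm) begins 54 mm behind the grasp point. The pads swing forward as they close: fully open they stand 13 mm farther back than shut.
Start: joints at [-1.332, 0.477, 0.022, 1.555, -0.011, 1.109, -0.083], TCP at [0.229, 0.635, 0.231] pointing down, gripper open.
Joint ranges: [-2.96, 2.96], [-0.34, 2.1], [-1.41, 1.46], [0.24, 2.44], [-1.37, 4.51], [0.17, 1.92], [-2.96, 2.96]. Speed limits (rad/s): [2.39, 2.39, 3.14, 3.14, 3.14, 3.14, 3.14].

INTERFACE

Orientations are given as a unit quaternion [w, x, y, z].
In Python, from station import bot, imaging, nets gives the robot as it stands. The module is installed in compiled form; this text tells all that it offers.
- The arm moves only by the tool apply_moves, never from a script. Its argument "moves" is text: rows parted by semicolons, each of 7 numbers parted by spaces: the gripper command: -1 is fully open, 1 is shut, values between are in proportion, then the shift along the tool's x, y, z normalised to -1 to 1, where 1 is 120 mm, then the turn, a rotation vector about the tool's x, y, z normalised to -1 to 1, where 1 is 4 degrees. In form: hand dx dy dz rx ry rz; .... A call has 1 to 12 rows; each row shifts and turns the commanded pose from where the row before left it, along the tool's axes as they then stand; what a row does not reach is not made up. A row lasts 1/12 s, in which the tool goes at most 41.7 mm and 7.16 degrees, less where a joint would pass 70% of its speed; a pose out of reach is approached as far as the arm can. A call with a number of a shift or a turn outside -1 to 1 is refused whole. A call with a gripper value outside its range is refused whole. The fingers move at their own pace and stop on an object; "force" is the grip in N (left out, the last holds). Time passes only in rows, so rows that do not move let the fingers close. It gives the time, the measured TCP pose, the force and the opening at its end, in the units of the state.
- bot.get_obs(): the state, without advancing time (a new reading comes with each control period).
- imaging.read_camera(name): name is "scene" or "side" or "wrist"; returns a dict with "image" (480x640x3 uint8, red, green, blue), "fx", "fy", "cx", "cy" (pixels), "dist_coeffs" ([k1, k2, p1, p2, k3] as OpenCV has them; the pictures are not rectified), "view" (4x4, takes a point from world to camera coordinates); the wrist camera has in their place "mount" (4x4, takes a point from camera to tool coordinates, whose origin is the TCP and whose axes are the tool frame's). Camera axes: x right, y down, z forward; pixel columns grow to the right and rows downward; lengths in m; the calibration is good to about 2 mm. A picture is of the moment at which its call begins: read the wrist's pose just before it. There is no depth.
- bot.hand_in(): hands the job in, once; it reports no verdict.
Trained networks look in a picture, given as the dict that the camera call returned (one of the last four; its "shot" number tells which), for a name from the list of things; names that differ only in an ending like _2 or _b are one class to them, and where a whole thing is asked for, a point or a joint stands for the part that bears it (a point fixed in the world has none). Each returns a list of dicts, best first, with "score" (0 to 1); they miss things now and then, are a little off and sometimes report something else, mostly with a low value. They report only what shows in the picture. A call takes as long as a camera call. They do not tell look-alikes from the thing itself.
- nets.spot_in(picture, name): "rect" ([left, top, right, bottom] in pixels, round what is visible of it).
- nets.outline_of(picture, name): "region" (480x640 bool, what is visible of it) and "rect" ([left, top, right, bottom] in pixels, round what is visible of it).
- nets.spot_point(picture, name): "location" ([column, row] in pixels: a listed point, or the origin of a listed thing).
The state is a dict: "t": time; "q": joint angles; "joint_vel": joint speeds; "joint_torque": joint torques, N m; "eef_pos": TCP position; "tool_rot": TCP orientation; "contact_force": force on the tool from outside, world axes, zero at the start; "torque": the same for the moment, N m; "gripper_width": opening from 0.0 (shut) to 1.0 (fully open).
Only numpy, scipy, OpenCV 4.12 (cv2) and the standard library are available. Lean on these libraries where they do the work, as an engineer would, in place of code of your own. Each camera call takes 0.05 s, during which the arm holds its last target.

## Working session

There is one attempt and no reset: what is moved stays moved. The work goes in short steps, Python scripts to look and compute and a tool call to move; the robot and the scene stay as the last step left them, time stands still between calls to the robot, and variables do not carry over. Pictures are saved under pics/ and viewed, and the job is handed in when it is done.

Besides the shell and the picture viewer there is one more tool, called after ">>>" as name(argument=value, ...) on one line, values as JSON. apply_moves: Moves the arm, as the interface text tells. Scaled input: -1 to 1 covers 120 mm each way for a shift and 4 degrees each way for a turn. Its arguments: {"type":"object","properties":{"moves":{"type":"string"},"force":{"type":"number"}},"required":["moves"]}

```bash
mkdir -p pics; python3 - <<'E'
from station import bot, imaging, nets
import cv2,numpy as np,pickle
o=bot.get_obs(); print(o)
for n in ["scene","side"]:
    p=imaging.read_camera(n)
    pickle.dump({k:v for k,v in p.items()},open(f'{n}0.pkl','wb'))
    cv2.imwrite(f'pics/{n}0.png',p['image'][:,:,::-1])
    print(n,p['fx'],p['fy'],p['cx'],p['cy'],p['dist_coeffs'],np.round(p['view'],4).tolist())
    for t in ["offset_plate","offset_high_spot","offset_pointer_tip","round_peg"]:
        print(t,[(np.round(r['location'],1).tolist(),round(r['score'],2)) for r in nets.spot_point(p,t)], [(np.round(r['rect'],0).tolist(),round(r['score'],2)) for r in nets.spot_in(p,t)] if t!="offset_pointer_tip" else '')
E
```

```text
{'t': 0.0, 'q': array([-1.33212827,  0.47781384,  0.02235429,  1.55643649, -0.01149071,
        1.1092935 , -0.08307627]), 'joint_vel': array([-0.00034806,  0.00066288, -0.00083934,  0.0026443 , -0.00030429,
       -0.00064022, -0.00093814]), 'joint_torque': array([ 3.69222071e-04, -5.96463454e+01,  1.60800297e+00, -2.81192833e+01,
        1.25295125e-02,  9.57864075e-03,  1.20556589e-06]), 'eef_pos': array([0.22923177, 0.63426429, 0.2303231 ]), 'tool_rot': array([ 5.83508713e-04,  8.18481644e-01,  5.74531955e-01, -7.00088540e-04]), 'contact_force': array([-0.31786442, -0.30755395,  0.30536167]), 'torque': array([0.02974659, 0.03320424, 0.03059122]), 'gripper_width': 1.000943303244764}
scene 464.4735635121953 464.4735635121953 322.448075020571 240.58508436220436 [-0.10021714  0.          0.          0.          0.        ] [[0.0812, 0.9966, -0.0129, -0.1711], [0.6921, -0.0657, -0.7188, -0.2047], [-0.7172, 0.0495, -0.6951, 1.5009], [0.0, 0.0, 0.0, 1.0]]
offset_plate [([457.7, 210.2], 0.94), ([172.0, 205.8], 0.89), ([320.1, 283.7], 0.81)] [([432.0, 182.0, 488.0, 229.0], 0.77), ([142.0,
[... 614 characters left out ...]
4206, -0.4973, -0.7588, 0.3202], [0.5058, 0.5658, -0.6512, 0.9355], [0.0, 0.0, 0.0, 1.0]]
offset_plate [([358.6, 407.4], 0.81), ([351.2, 236.2], 0.73), ([202.8, 200.2], 0.72)] [([332.0, 374.0, 408.0, 444.0], 0.87), ([326.0, 216.0, 372.0, 250.0], 0.66), ([201.0, 183.0, 229.0, 215.0], 0.61)]
offset_high_spot [([229.7, 198.6], 0.96), ([407.0, 399.9], 0.74), ([357.1, 212.4], 0.58)] [([325.0, 212.0, 373.0, 248.0], 0.97), ([338.0, 374.0, 410.0, 447.0], 0.87), ([201.0, 184.0, 232.0, 218.0], 0.81), ([399.0, 278.0, 458.0, 327.0], 0.38)]
offset_pointer_tip [([407.6, 400.2], 0.97), ([378.0, 227.7], 0.87), ([233.2, 195.9], 0.74)] 
round_peg [([444.6, 276.5], 0.57)] [([401.0, 279.0, 461.0, 330.0], 0.83)]
```

View pics/scene0.png

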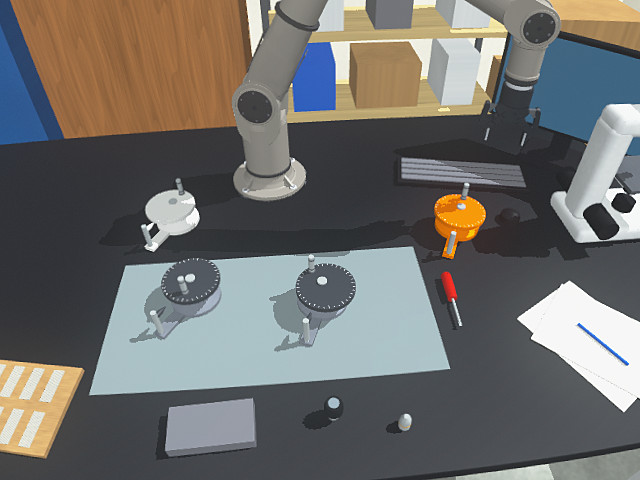

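View pics/side0.png

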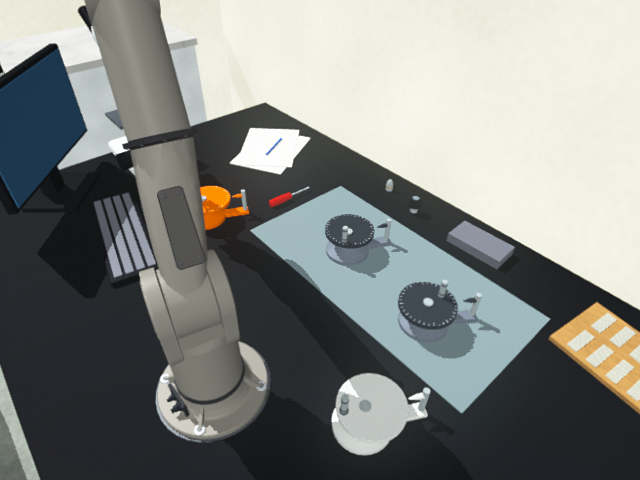

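```bash
python3 - <<'E'
import cv2,pickle
p=pickle.load(open('scene0.pkl','rb'))['image'][:,:,::-1]
c=p[160:340,120:520]; cv2.imwrite('pics/scene0z.png',cv2.resize(c,(800,360),interpolation=cv2.INTER_CUBIC))
cv2.imwrite('pics/scene0y.png',cv2.resize(p[240:330,270:390],(800,600),interpolation=cv2.INTER_CUBIC))
E
```

```text
(no output)
```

View pics/scene0z.png

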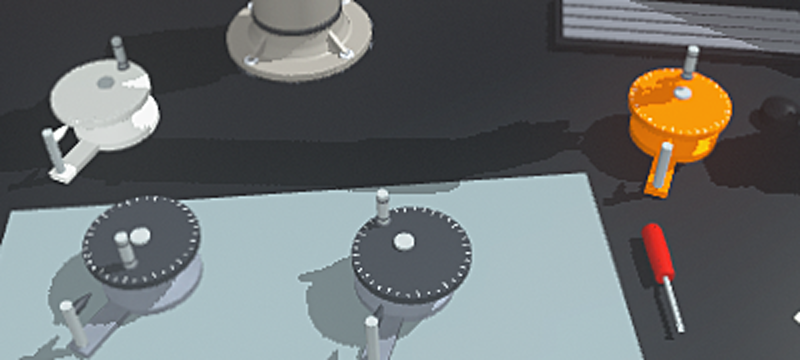

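The scene view shows two dark plates: a left one with its nut at about (190,278) and a right one with its nut at about (322,281). The white and orange plates are decoys. On the right plate the nut looks shifted towards the peg, so I'll rectify to the plate plane and measure it.

```bash
cat > h.py <<'E'
import numpy as np,cv2
def K(p): return np.array([[p['fx'],0,p['cx']],[0,p['fy'],p['cy']],[0,0,1.]])
def proj(p,X,view=None):
    V=np.array(p['view'] if view is None else view)
    r,_=cv2.Rodrigues(V[:3,:3]); return cv2.projectPoints(np.array(X,float).reshape(-1,3),r,V[:3,3],K(p),np.array(p['dist_coeffs']))[0].reshape(-1,2)
def back(p,uv,z,view=None):
    V=np.array(p['view'] if view is None else view)
    n=cv2.undistortPoints(np.array(uv,float).reshape(-1,1,2),K(p),np.array(p['dist_coeffs'])).reshape(-1,2)
    d=np.c_[n,np.ones(len(n))]@V[:3,:3]; c=-V[:3,:3].T@V[:3,3]
    return c+d*((z-c[2])/d[:,2])[:,None]
def topdown(p,cx,cy,z,half=.16,n=400,view=None):
    # image: row down = -x, col right = -y ; (x ahead up, y left)
    s=np.linspace(half,-half,n); X,Y=np.meshgrid(cx+s,cy+s,indexing='ij')
    P=np.stack([X,Y,np.full_like(X,z)],-1)
    m=proj(p,P,view).astype(np.float32).reshape(n,n,2)
    return cv2.remap(p['image'],m[:,:,0],m[:,:,1],cv2.INTER_CUBIC)
E
python3 - <<'E'
import pickle,cv2,numpy as np
from h import *
S=pickle.load(open('scene0.pkl','rb'));D=pickle.load(open('side0.pkl','rb'))
for nm,uv in [('L',(190,278)),('R',(322,281))]:
    c=back(S,[uv],.077)[0]; print(nm,c)
    ims=[topdown(p,c[0],c[1],.072)[:,:,::-1] for p in (S,D)]
    cv2.imwrite(f'pics/td{nm}.png',np.hstack(ims))
E
```

```text
L [ 0.48642354 -0.18148274  0.077     ]
R [0.5236022  0.12900589 0.077     ]
```

View pics/tdL.png

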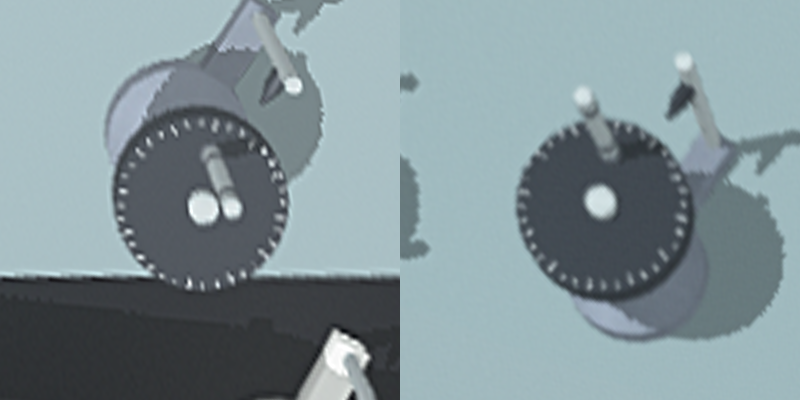

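View pics/tdR.png

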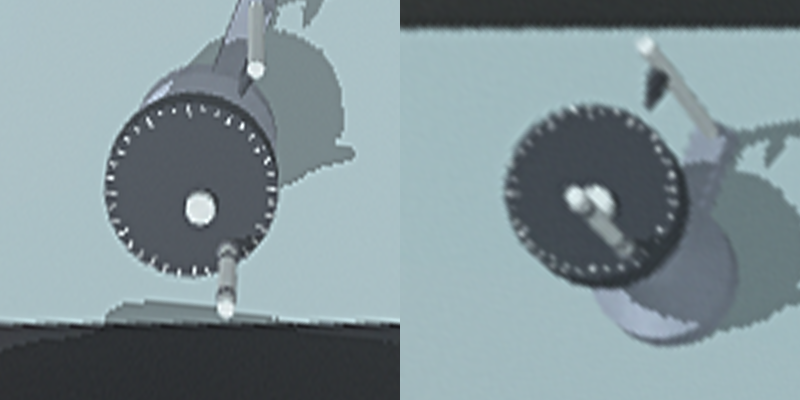

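The right plate is off-centre: its nut sits clearly away from the disc centre, towards the peg. The left plate is true. Next I'll measure the spindle, peg angle and pointer angle.

```bash
python3 - <<'E'
import pickle,cv2,numpy as np
from h import *
S=pickle.load(open('scene0.pkl','rb'));D=pickle.load(open('side0.pkl','rb'))
c=np.array([.5236,.1290])
for z,nm in [(.0835,'post'),(.122,'pegtop'),(.066,'tip'),(.077,'nut')]:
    ims=[cv2.resize(topdown(p,c[0],c[1],z,half=.15,n=300)[:,:,::-1],(400,400)) for p in (S,D)]
    im=np.hstack(ims)
    cv2.imwrite(f'pics/z_{nm}.png',im)
im=np.vstack([np.hstack([cv2.imread(f'pics/z_{a}.png')[:300] for a in r]) for r in []]) if 0 else None
a=cv2.imread('pics/z_post.png');b=cv2.imread('pics/z_pegtop.png')
cv2.imwrite('pics/zz.png',cv2.resize(np.vstack([a,b]),(600,600)))
# disc fit: dark circle on plane z=.072, in both cams
for nm,p in(('S',S),('D',D)):
    n=640;t=cv2.GaussianBlur(topdown(p,c[0]+.012,c[1]+.008,.072,half=.08,n=n),(5,5),0)
    hsv=cv2.cvtColor(t,cv2.COLOR_RGB2HSV); cv2.imwrite(f'pics/disc{nm}.png',t[:,:,::-1])
    # bright nut
    m=(hsv[:,:,2]>170).astype(np.uint8)
    k,l,st,ce=cv2.connectedComponentsWithStats(m)
    print(nm,[(st[i,4],ce[i].round(0).tolist()) for i in range(1,k) if st[i,4]>800])
E
```

```text
S [(np.int32(75706), [95.0, 358.0]), (np.int32(1836), [221.0, 28.0]), (np.int32(29367), [579.0, 531.0]), (np.int32(7253), [352.0, 396.0])]
D [(np.int32(110431), [210.0, 226.0]), (np.int32(7392), [320.0, 361.0])]
```

View pics/zz.png

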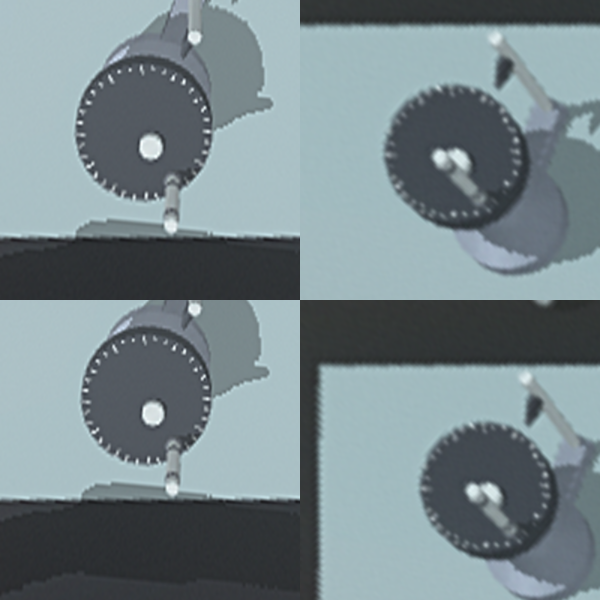

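View pics/z_tip.png

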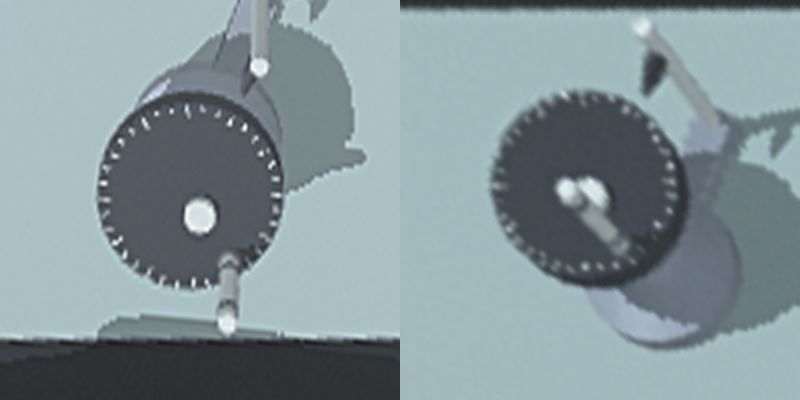

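View pics/z_nut.png

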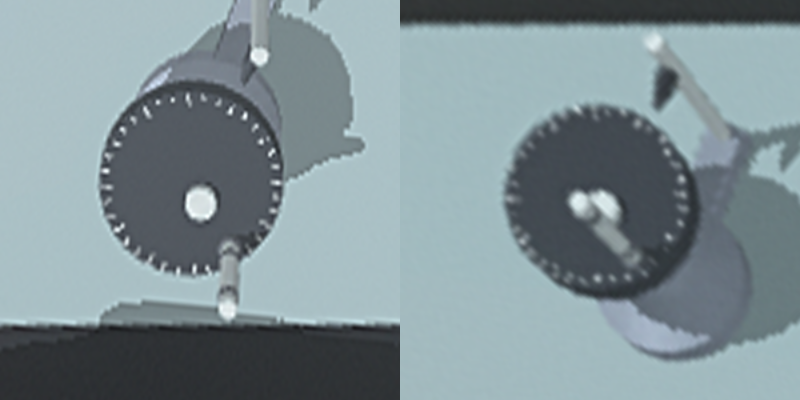

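Measured in world coordinates:

| Item | Value |
|---|---|
| Spindle | about (0.523, 0.127) |
| Peg | about (0.484, 0.106) |
| High spot direction | about +28° |
| Pointer direction | about −21° |

The plate has to turn about −49°, which moves the peg in +y. First I'll square the tool up and half close the jaws.

>>> apply_moves(moves="0 0 0 0 0 0 -1;0 0 0 0 0 0 -1;0 0 0 0 0 0 -1;0 0 0 0 0 0 -1;0 0 0 0 0 0 -1;0 0 0 0 0 0 0", force=30)

```text
t: 1.3
eef_pos: [0.2295, 0.6348, 0.2313]
tool_rot: [-0.0, 0.706, 0.709, -0.0]
contact_force: [-0.1, -0.2, -0.6]
gripper_width: 0.499
```

>>> apply_moves(moves="0 -0.275 0.132 0 0 0 0;0 -0.275 0.132 0 0 0 0;0 -0.275 0.132 0 0 0 0;0 -0.275 0.132 0 0 0 0;0 -0.275 0.132 0 0 0 0;0 -0.275 0.132 0 0 0 0;0 -0.275 0.132 0 0 0 0;0 -0.275 0.132 0 0 0 0;0 -0.275 0.132 0 0 0 0;0 -0.275 0.132 0 0 0 0;0 -0.275 0.132 0 0 0 0;0 -0.275 0.132 0 0 0 0")

```text
t: 2.3
eef_pos: [0.4209, 0.2376, 0.2317]
tool_rot: [-0.0, 0.707, 0.707, 0.0]
contact_force: [0.1, -0.1, 0.1]
gripper_width: 0.497
```

>>> apply_moves(moves="0 -0.275 0.132 0 0 0 0;0 -0.275 0.132 0 0 0 0;0 -0.275 0.132 0 0 0 0;0 -0.25 0.132 0 0 0 0;0 0 0 0 0 0 0;0 0 0 0 0 0 0")

```text
t: 2.8
eef_pos: [0.4848, 0.1084, 0.2315]
tool_rot: [0.0, 0.709, 0.706, 0.0]
contact_force: [0.2, 0.4, -0.1]
gripper_width: 0.5
```

Now I'm above the peg, so I'll check with the wrist camera.

```bash
cat > w.py <<'E'
import sys
from station import bot, imaging, nets
import cv2,numpy as np
from h import *
from scipy.spatial.transform import Rotation as R
o=bot.get_obs();p=imaging.read_camera("wrist")
q=o['tool_rot'];T=np.eye(4);T[:3,:3]=R.from_quat([q[1],q[2],q[3],q[0]]).as_matrix();T[:3,3]=o['eef_pos']
V=np.linalg.inv(T@np.array(p['mount']))
print(o['t'],o['eef_pos'],T[:3,0])
cv2.imwrite(f'pics/{sys.argv[1]}.png',p['image'][:,:,::-1])
c=(.515,.115)
ims=[topdown(p,*c,z,half=.15,n=400,view=V)[:,:,::-1] for z in (.077,.122)]
cv2.imwrite(f'pics/{sys.argv[1]}td.png',np.hstack(ims))
E
python3 w.py w1
```

```text
2.8 [0.48481469 0.10844555 0.23150559] [ 4.41583017e-03  9.99990250e-01 -3.97708663e-06]
```

View pics/w1.png

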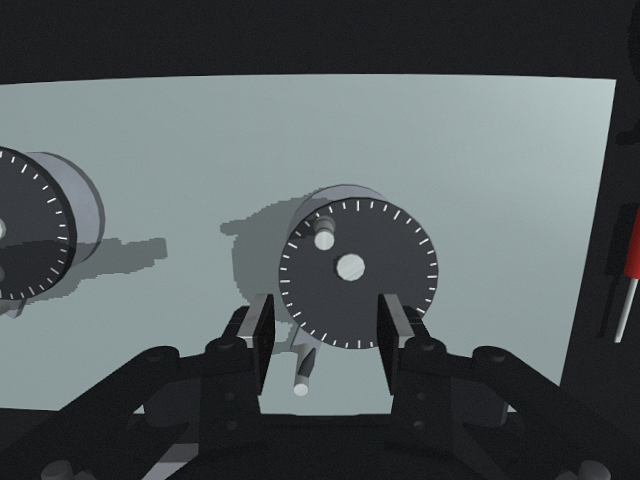

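View pics/w1td.png

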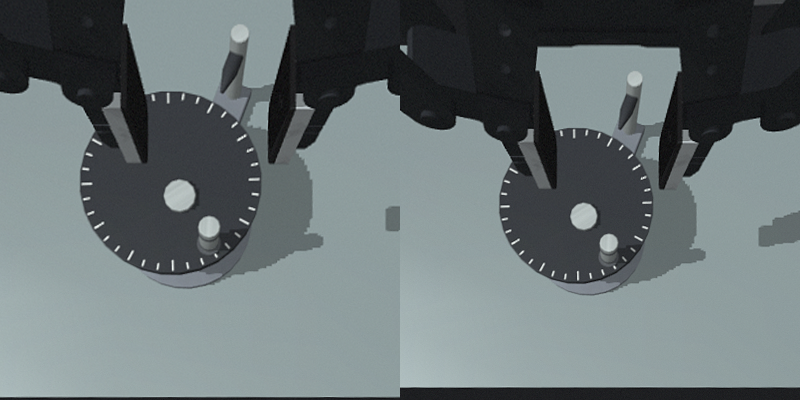

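The wrist view agrees with the fixed cameras. The peg is at about (0.4835, 0.108), the nut at about (0.518, 0.130) and the pointer's post top at about (0.638, 0.086). I'll go down around the peg.

>>> apply_moves(moves="0 -0.005 -0.005 0.2 0 0 0;0 -0.005 0 0.2 0 0 0;0 0 0 0.2 0 0 0;0 0 0 0.2 0 0 0;0 0 0 0.2 0 0 0;0 0 0 0.18 0 0 0;0 0 0 0 0 0 0;0 0 0 0 0 0 0")

```text
t: 3.52
eef_pos: [0.4823, 0.1104, 0.0892]
tool_rot: [-0.001, 0.706, 0.708, -0.001]
contact_force: [-0.2, -0.1, 0.2]
gripper_width: 0.499
```

>>> apply_moves(moves="0.2 0 0 0 0 0 0;0.3 0 0 0 0 0 0;0.4 0 0 0 0 0 0;0.45 0 0 0 0 0 0;0.5 0 0 0 0 0 0;0.55 0 0 0 0 0 0;0.6 0 0 0 0 0 0;0.65 0 0 0 0 0 0;0.7 0 0 0 0 0 0;0.8 0 0 0 0 0 0;0.9 0 0 0 0 0 0;1 0 0 0 0 0 0", force=25)

```text
t: 4.52
eef_pos: [0.4833, 0.1089, 0.0898]
tool_rot: [-0.0, 0.706, 0.708, -0.0]
contact_force: [-1.2, -2.0, 5.1]
gripper_width: 0.157
```

The opening is 13.4 mm, so the peg is gripped. Now I'll turn it slowly along the arc, 50° in 5° rows.

>>> apply_moves(moves="1 0.027 -0.014 0 0 0 0;1 0.028 -0.0115 0 0 0 0;1 0.029 -0.009 0 0 0 0;1 0.03 -0.0065 0 0 0 0;1 0.03 -0.004 0 0 0 0;1 0.0305 -0.001 0 0 0 0;1 0.0305 0.0015 0 0 0 0;1 0.03 0.004 0 0 0 0;1 0.03 0.007 0 0 0 0;1 0.029 0.0095 0 0 0 0;1 0 0 0 0 0 0;1 0 0 0 0 0 0")

```text
t: 5.52
eef_pos: [0.4814, 0.1455, 0.0898]
tool_rot: [0.0, 0.706, 0.708, 0.001]
contact_force: [4.5, 1.5, 0.4]
gripper_width: 0.154
```

```bash
cat > s.py <<'E'
import sys,pickle
from station import bot, imaging, nets
from h import *
print({k:np.round(v,4) for k,v in bot.get_obs().items() if k in('t','eef_pos','contact_force','gripper_width')})
ims=[];c=(.53,.12)
for n in ["scene","side"]:
    p=imaging.read_camera(n); pickle.dump(p,open(f'{n}_{sys.argv[1]}.pkl','wb'))
    ims.append(topdown(p,*c,.075,half=.14,n=400)[:,:,::-1])
    if n=='scene': cv2.imwrite(f'pics/{sys.argv[1]}_scene.png',p['image'][:,:,::-1])
cv2.imwrite(f'pics/{sys.argv[1]}_td.png',np.hstack(ims))
E
python3 s.py a1
```

```text
{'t': np.float64(5.5167), 'eef_pos': array([0.4814, 0.1455, 0.0898]), 'contact_force': array([4.509 , 1.4786, 0.3753]), 'gripper_width': np.float64(0.1541)}
```

View pics/a1_td.png

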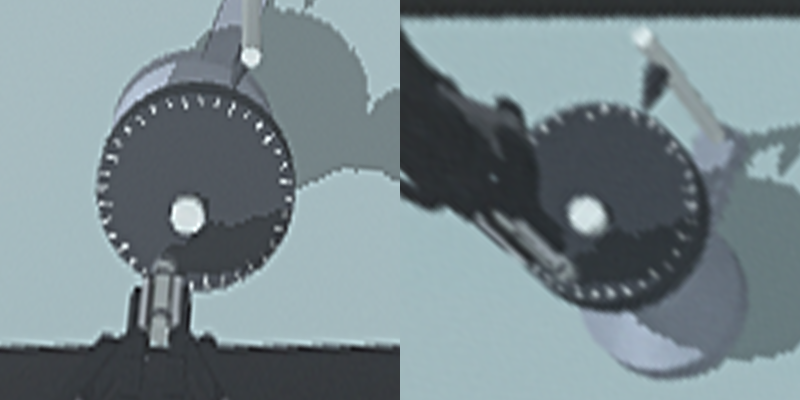

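The rim bulge now faces the pointer: in the left rectified view the nut is at (187,215) and the disc centre at about (198,185), with the pointer's post top at (251,57). I'll let go gently and rise straight up.

>>> apply_moves(moves="0.6 0 0 0 0 0 0;0.4 0 0 0 0 0 0;0.2 0 0 0 0 0 0;0 0 0 0 0 0 0;0 0 0 0 0 0 0;0 0 0 -0.1 0 0 0;0 0 0 -0.2 0 0 0;0 0 0 -0.3 0 0 0;0 0 0 -0.3 0 0 0;0 0 0 -0.3 0 0 0;0 0 0 0 0 0 0;0 0 0 0 0 0 0")

```text
t: 6.62
eef_pos: [0.4815, 0.145, 0.2357]
tool_rot: [0.001, 0.706, 0.708, 0.002]
contact_force: [0.8, -0.4, -1.5]
gripper_width: 0.499
```

```bash
python3 s.py a2; python3 w.py w2; python3 - <<'E'
import cv2,numpy as np
a=cv2.imread('pics/a2_td.png');b=cv2.imread('pics/w2td.png')
cv2.imwrite('pics/c2.png',cv2.resize(np.vstack([a,b]),(600,600)))
E
```

```text
{'t': np.float64(6.6167), 'eef_pos': array([0.4815, 0.145 , 0.2357]), 'contact_force': array([ 0.772 , -0.3868, -1.5342]), 'gripper_width': np.float64(0.4993)}
6.7167 [0.47969051 0.14427855 0.23287912] [-2.33185603e-03  9.99997204e-01 -3.93853942e-04]
```

View pics/a2_td.png

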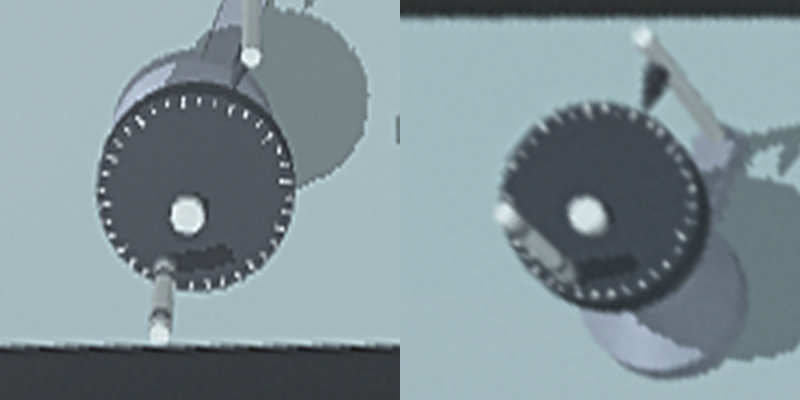

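View pics/w2td.png

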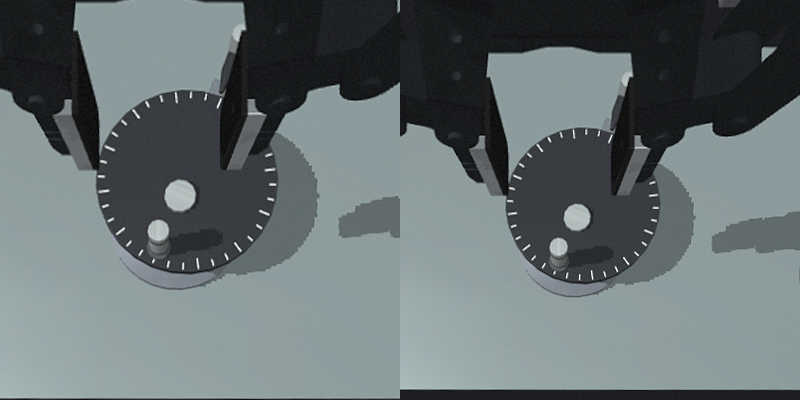

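View pics/a2_scene.png

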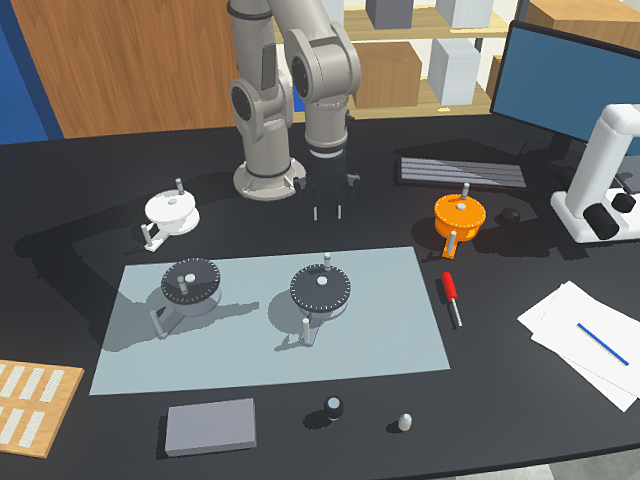

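```bash
python3 - <<'E'
import pickle
from h import *
from scipy.optimize import least_squares
guess={'peg':(.481,.144,.122),'nut':(.521,.128,.077),'post':(.637,.085,.084)}
res={}
for n in('scene','side'):
    p=pickle.load(open(f'{n}_a2.pkl','rb'))
    for k,g in guess.items():
        t=topdown(p,g[0],g[1],g[2],half=.02,n=160)
        v=cv2.GaussianBlur(cv2.cvtColor(t,cv2.COLOR_RGB2GRAY),(7,7),0)
        m=(v>225 if k!='nut' else v>190).astype(np.uint8)
        c,l,st,ce=cv2.connectedComponentsWithStats(m)
        b=[(st[i,4],ce[i]) for i in range(1,c) if st[i,4]>100]
        if not b: print(n,k,'none',v.max());continue
        b.sort(key=lambda q:np.hypot(*(q[1]-80))); a=b[0]
        x,y=g[0]+.02-a[1][1]*.04/159,g[1]+.02-a[1][0]*.04/159
        res[n,k]=np.array([x,y]);print(n,k,a[0],round(x,4),round(y,4))
N=np.mean([v for (n,k),v in res.items() if k=='nut'],0)
for (n,k),v in res.items():
    d=v-res.get((n,'nut'),N); print(n,k,np.hypot(*d).round(4),np.degrees(np.arctan2(d[1],d[0])).round(1))
E
```

```text
scene peg 583 0.4806 0.1428
scene nut 6258 0.5204 0.1287
scene post 834 0.6361 0.0844
side peg 289 0.4805 0.1439
side nut 5615 0.5177 0.1278
side post 350 0.6347 0.0823
scene peg 0.0423 160.5
scene nut 0.0 0.0
scene post 0.1239 -21.0
side peg 0.0405 156.5
side nut 0.0 0.0
side post 0.1255 -21.2
```

The fixed cameras put the high spot at −19.5° (scene) and −23.5° (side), and the pointer at −21°. That is well within tolerance, so I'm handing in.

```bash
python3 -c "
from station import bot
print(bot.hand_in())"
```

```text
the job is handed in; nothing more can be done
None
```

I turned the off-centre plate about 50° clockwise (seen from above) by its peg, until its high spot faced its own pointer. Then I let go, raised the gripper clear and handed in at about 6.7 s; the hand-in reports no verdict.

- **Which plate:** the right-hand dark plate in the scene view is the off-centre one, since its nut sits clearly away from the disc centre. The left plate is the true one and was never approached.
- **Alignment:** after release, the pointer was at about −21° and the high spot at −19.5° (scene camera) or −23.5° (side camera). A rough wrist-camera reading gave about −23°. That puts the high spot within about 3° of the pointer, against the 12° allowed; the few degrees between cameras are in line with the 2 mm calibration.
- **Speed:** the commanded turn was about 1 rad/s, against the 5 rad/s limit. I did not measure the plate's own speed.
- **Not measured:** I checked the true plate only by eye: its peg and nut look unmoved in the last scene picture. That the off-centre plate was at rest I inferred from its light friction.

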